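# Park the optics head and pack its gauge kit

## Task

The reader's optics head has been aligned and the kit goes back into store: first turn the head's focus knob until its white line points at the black index mark, then put every alignment gauge lying on the bench into the cutout of its own shape in the foam and press it down until it lies fully home, flush with the foam. Leave the knob on its mark, let go of everything, and leave the other things on the bench where they stand.

Things in the scene. Friction and masses are not known exactly. Their poses are not given: they have to be found in the camera images.
- foam: Fixed foam insert in a white tray, 240 x 248 mm outside (rim 30 mm high), foam top 34 mm above the bench, with five shaped cutouts 14 mm deep (floors 20 mm above the bench), each 2.5 mm wider all round than its gauge. Origin: centre of the underside; x along the 240 mm side. A fixed 50 mm lens stands 4 mm proud. A gauge is home when its plate lies on the cutout's floor, flush with the foam.
- l_bracket: L-shaped bracket. Aluminium plate 14 mm thick, 0.17 kg, lying flat, with an upright black grip (40 mm along x, 14 mm in y, 14 to 42 mm above the underside). Origin: underside, below the middle of the grip; z up. Outline in mm: long leg x -50 to 34, y -14 to 14; short leg x 8 to 34, y 14 to 52. May be absent (then not to be packed).
- t_gauge: T-shaped gauge. Aluminium plate 14 mm thick, 0.17 kg, lying flat, with an upright black grip (40 mm along x, 14 mm in y, 14 to 42 mm above the underside). Origin: underside, below the middle of the grip; z up. Outline in mm: stem x -60 to 14, y -13 to 13; head x 14 to 38, y -33 to 33. May be absent (then not to be packed).
- cross_gauge: Cross-shaped gauge. Aluminium plate 14 mm thick, 0.17 kg, lying flat, with an upright black grip (40 mm along x, 14 mm in y, 14 to 42 mm above the underside). Origin: underside, below the middle of the grip; z up. Outline in mm: x -42 to 42, y -14 to 14; and x -14 to 14, y -31 to 31. May be absent (then not to be packed).
- fork_gauge: U-shaped fork gauge. Aluminium plate 14 mm thick, 0.17 kg, lying flat, with an upright black grip (40 mm along x, 14 mm in y, 14 to 42 mm above the underside). Origin: underside, below the middle of the grip; z up. Outline in mm: back x -38 to 38, y -18 to 10; two prongs y 10 to 46, at x -38 to -16 and 16 to 38. May be absent (then not to be packed).
- z_bracket: Z-shaped offset bracket. Aluminium plate 14 mm thick, 0.17 kg, lying flat, with an upright black grip (40 mm along x, 14 mm in y, 14 to 42 mm above the underside). Origin: underside, below the middle of the grip; z up. Outline in mm: x -50 to 18, y 0 to 23; and x -18 to 50, y -23 to 0. May be absent (then not to be packed).
- home_l (a point): Floor of the l bracket's cutout, where its origin comes to lie, its x along the foam's x (same direction only). Two springy foam lips on the walls at x = 0 (one at +y, one at -y) hold the gauge 4 to 9 mm too high, perhaps tipped, until it is pressed past them with about 6 to 12 N.
- home_t (a point): Floor of the t gauge's cutout, where its origin comes to lie, its x along the foam's x (same direction only). Two springy foam lips on the walls at x = 0 (one at +y, one at -y) hold the gauge 4 to 9 mm too high, perhaps tipped, until it is pressed past them with about 6 to 12 N.
- home_cross (a point): Floor of the cross gauge's cutout, where its origin comes to lie, its x along the foam's x (either way round fits). Two springy foam lips on the walls at x = 0 (one at +y, one at -y) hold the gauge 4 to 9 mm too high, perhaps tipped, until it is pressed past them with about 6 to 12 N.
- home_fork (a point): Floor of the fork gauge's cutout, where its origin comes to lie, its x along the foam's x (same direction only). Two springy foam lips on the walls at x = 0 (one at +y, one at -y) hold the gauge 4 to 9 mm too high, perhaps tipped, until it is pressed past them with about 6 to 12 N.
- home_z (a point): Floor of the z bracket's cutout, where its origin comes to lie, its x along the foam's x (either way round fits). Two springy foam lips on the walls at x = 0 (one at +y, one at -y) hold the gauge 4 to 9 mm too high, perhaps tipped, until it is pressed past them with about 6 to 12 N.
- focus (a joint): Focus knob on top of the white optics head (150 x 130 x 55 mm, fixed), turning about a vertical axis. rad, growing counterclockwise seen from above; 0 when the white line on the knob points at the black index mark on the head (the park mark), stops at -0.5 and 3.0. It stays where it is left; slight friction (0.04 N m).
- focus_grip (a point): On the knob's axis, 86 mm above the bench, 10 mm below the top of its bar grip. The bar is 50 mm long (along this point's x, the white line on its +x end), 14 mm wide, and stands from 68 to 96 mm above the bench on a 54 mm disc.
- optics_head: The fixed optics head; origin at the centre of its underside, +x from there towards the index mark and the lens on its end.
- dish: Round clear culture dish, 90 mm across, 16 mm high, on the bench among the gauges: a bystander. Origin: underside centre.
- reagent: Capped jar, 64 mm across, 95 mm high, beyond the optics head: a bystander. Origin: underside centre.
- beaker: Glass beaker, 68 mm across, 70 mm high: a bystander. Origin: underside centre.
- tip_box: Pipette tip box, 80 x 120 x 56 mm, beyond the foam: a bystander. Origin: underside centre.
- well_plate: White well plate, 85 x 127 x 14 mm, beyond the gauges: a bystander. Origin: underside centre.
- marker: Marker pen, 130 mm, lying near the robot: a bystander. Origin: on the bench below its middle.
- pipette: Pipette, 240 mm, lying between robot and optics head: a bystander. Origin: on the bench below the joint of its body and shaft.
Not all that is in view belongs to the job. Leave any green or yellow look-alike of the fork_gauge alone.

How it is judged:
On the way, in this order (a step that is already met when the one before it is completed fails the run):
1. the focus knob is at its index mark (within 0.1 rad) (value of joint focus between -0.1 and 0.1 rad), for 0.3 s.
2. every gauge present is pressed home in its cutout (horizontal distance between l_bracket and home_l below 0.006 m and z of l_bracket in the frame of home_l between -0.003 and 0.0035 m and angle between each of l_bracket, t_gauge, cross_gauge, fork_gauge, z_bracket's own z axis and vertical below 0.06 rad and angle between the x axis of each of l_bracket, t_gauge, cross_gauge, fork_gauge, z_bracket and the x axis of foam, either way round below 0.12 rad and horizontal distance between t_gauge and home_t below 0.006 m and z of t_gauge in the frame of home_t between -0.003 and 0.0035 m and horizontal distance between cross_gauge and home_cross below 0.006 m and z of cross_gauge in the frame of home_cross between -0.003 and 0.0035 m and horizontal distance between fork_gauge and home_fork below 0.006 m and z of fork_gauge in the frame of home_fork between -0.003 and 0.0035 m and horizontal distance between z_bracket and home_z below 0.006 m and z of z_bracket in the frame of home_z between -0.003 and 0.0035 m), for 0.3 s.
At the end, for the whole second after the job is handed in: The focus knob stands within 0.1 rad (6 degrees) of its index mark, and every gauge present lies at rest, flat and fully pressed into its own cutout: plate within 3.5 mm of the cutout's floor, within 6 mm of its place sideways, tilted less than 0.06 rad and lined up with the cutout (all of step 1 and all of step 2 and linear speed of each of l_bracket, t_gauge, cross_gauge, fork_gauge, z_bracket below 0.02 m/s); the robot touches nothing.
It fails at once if another thing on the bench is pushed more than 60 mm from its place (distance of any of dish, reagent, beaker, tip_box, well_plate, marker, pipette from where it was at the start of the episode above 0.06 m).
It fails at once if the jar or the beaker is tipped over (angle between any of reagent, beaker's own z axis and vertical above 0.6 rad).
Of l_bracket, t_gauge, cross_gauge, fork_gauge, z_bracket only 3 to 5 are there at a start; the rules pass over those that are not, and their reading is None.
At some moment in a run one of l_bracket, t_gauge, cross_gauge, fork_gauge, z_bracket may be knocked a few centimetres aside while the robot is not near it.
Once in a run the grip may slacken for a moment while it holds something.
It also fails if it takes over 210 s, if anything falls off the work surface, if the arm or the gripper's body presses on something with over 40 N, if the wrist force passes 120 N, or if a joint passes its speed limit or range.

## Robot

A 6-joint arm with a two-finger parallel gripper is mounted at the origin on the work surface. World frame = base frame: x ahead of the robot, y to its left, z up, the work surface at z = 0. Lengths are in m, angles in rad, forces in N, time in s.
With the tool pointing down it reaches from about 0.225 to 0.875 m from the base axis. Payload 3.4 kg.
Tool frame: the origin (TCP) lies on the centre line of the jaws, within the pads' length; the fingertips stand 17 mm ahead of it and the grasp point (between the pads) lies 2 mm behind it; z points along the fingers, y is the line along which they close (so a half turn about z gives the same grasp; the last joint's range is limited). The gripper opens to 85 mm and grips with 20 to 120 N. Pads are 22 mm wide; open, the fingers measure 114 mm over their backs; the gripper's body (76 mm by 85 mm) begins 54 mm behind the grasp point. The pads swing forward as they close: fully open they stand 13 mm farther back than shut.
Start: joints at [-1.427, 0.276, 1.505, -0, 1.361, -0.121], TCP at [0.15, -0.555, 0.248] pointing down, gripper open.
Joint ranges: [-2.89, 2.89], [-0.75, 2.08], [0.22, 2.7], [-1.18, 4.32], [0.11, 2.71], [-2.7, 2.7]. Speed limits (rad/s): [2.57, 2.57, 3.14, 3.14, 3.14, 3.14].

## Interface

Orientations are given as a unit quaternion [w, x, y, z].
In Python, from rig import manip gives the robot as it stands.
- The arm moves only by the tool move_arm, never from a script. Its argument "steps" is one flat list of numbers, 7 for each row, row after row: the turn, a rotation vector about the world's x, y, z normalised to -1 to 1, where 1 is 360 degrees, then the shift along the world's x, y, z normalised to -1 to 1, where 1 is 1 m, then the opening, from -1 (shut) to 1 (fully open). A call has exactly 10 rows; each row is the pose to reach, as a shift and turn from the pose commanded when the call began, turning the shorter way round; what a row does not reach only later rows make up. A row lasts 1/10 s, in which the tool goes at most 50 mm and 8.59 degrees, less where a joint would pass 70% of its speed; a pose out of reach is approached as far as the arm can. A call with a number of a shift or a turn outside -1 to 1 is refused whole. A call with a gripper value outside its range is refused whole. The fingers move at their own pace and stop on an object; "squeeze" is the grip in N (left out, the last holds). Time passes only in rows, so rows that repeat a pose let the fingers close, or fill a call up. It gives the time, the measured TCP pose, the force, the opening and the grip force at its end, in the units of the state.
- manip.get_state(): the state, without advancing time (a new reading comes with each control period).
- manip.get_image(name): name is "side" or "top"; returns a dict with "pixels" (384x512x3 uint8, blue, green, red), "fx", "fy", "cx", "cy" (pixels), "R" (3x3) and "t" (3): a world point X has camera coordinates R X + t. Camera axes: x right, y down, z forward; pixel columns grow to the right and rows downward; lengths in m; the calibration is good to about 2 mm. A picture is of the moment at which its call begins. There is no depth.
- manip.sign_off(): hands the job in; it is judged then, once.
The state is a dict: "clock": time; "qpos": joint angles; "qd": joint speeds; "effort": joint torques, N m; "position": TCP position; "ee_rot": TCP orientation; "contact_force": force on the tool from outside, world axes, zero at the start; "moment": the same for the moment, N m; "width": finger opening in m; "gripper_force": force on a finger pad.
Only numpy, scipy, OpenCV 4.12 (cv2) and the standard library are available. Lean on these libraries where they do the work, as an engineer would, in place of code of your own. Each camera call takes 0.05 s, during which the arm holds its last target. There are 200 camera calls.

## Working session

There is one attempt and no reset: what is moved stays moved. The work goes in short steps, Python scripts to look and compute and a tool call to move; the robot and the scene stay as the last step left them, time stands still between calls to the robot, and variables do not carry over. Pictures are saved under pics/ and viewed, at most 14 in all, crops included, and the job is handed in when it is done.

Besides the shell and the picture viewer there is one more tool, called after "Emit:" as name(argument=value, ...), one argument or row to a line, values as JSON. move_arm: Moves the arm, as the interface text tells. Scaled input: -1 to 1 covers 1 m each way for a shift and 360 degrees each way for a turn. Its arguments: {"type":"object","properties":{"steps":{"type":"array"},"squeeze":{"type":"number"}},"required":["steps"]}

```bash
ls; mkdir -p pics
cat > h.py <<'E'
import numpy as np, cv2
from rig import manip
def grab(name,save=None):
    im=manip.get_image(name); p=np.ascontiguousarray(np.array(im["pixels"],np.uint8)); im["pixels"]=p
    if save: cv2.imwrite(save,p)
    return im
def ray(im,u,v,z):
    R=np.array(im["R"]);t=np.array(im["t"]);c=-R.T@t
    d=R.T@np.array([(u-im["cx"])/im["fx"],(v-im["cy"])/im["fy"],1])
    return c+d*(z-c[2])/d[2]
def proj(im,X):
    q=np.array(im["R"])@np.array(X)+np.array(im["t"]); return im["fx"]*q[0]/q[2]+im["cx"],im["fy"]*q[1]/q[2]+im["cy"]
E
python3 - <<'E'
from h import *
for n in("top","side"):
    im=grab(n); cv2.imwrite(f"pics/{n}0.png",cv2.resize(im["pixels"],(800,600),interpolation=cv2.INTER_CUBIC))
    R=np.array(im["R"]);print(n,im["fx"],im["cx"],im["cy"],-R.T@np.array(im["t"]),R.round(3).tolist())
print(manip.get_state())
E
```

```text
pics
top 357.67954522176973 255.9901729268854 190.97934042330922 [0.44180779 0.08008038 1.17684207] [[0.023, -1.0, -0.011], [-0.997, -0.022, -0.074], [0.073, 0.013, -0.997]]
side 484.63530474954905 256.3900496580121 193.42012043977581 [0.48648027 1.44065307 0.91588937] [[-0.999, -0.045, 0.012], [-0.033, 0.519, -0.854], [0.032, -0.853, -0.52]]
{'clock': 0.1, 'qpos': array([-1.42701262e+00,  2.76541209e-01,  1.50603765e+00, -1.90201803e-05,
        1.36070284e+00, -1.20999883e-01]), 'qd': array([-0.00170912, -0.00137564, -0.00386256, -0.00010502,  0.00208577,
       -0.00111352]), 'effort': array([ 1.46762704e-03, -4.17698801e+01, -2.46405995e+01, -2.26517959e-04,
        5.88732961e-03, -9.50877734e-06]), 'position': array([ 0.15040013, -0.55450677,  0.2475084 ]), 'ee_rot': array([-8.44363163e-04,  9.91248383e-01,  1.32007310e-01, -1.89192297e-05]), 'contact_force': array([-0.64959538,  0.50260692, -1.10681854]), 'moment': array([ 0.0177778 ,  0.00876385, -0.04924306]), 'gripper_force': 0.0, 'width': 0.08540435813446404}
```

View pics/top0.png

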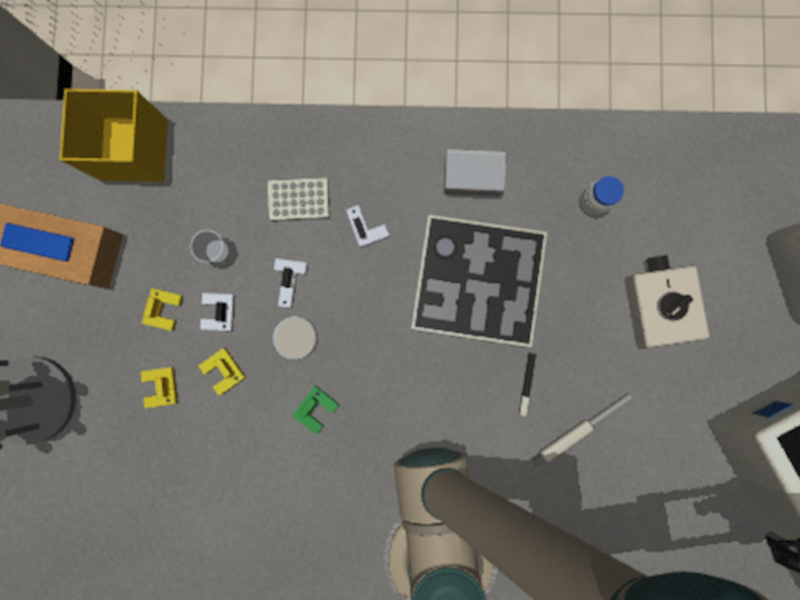

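View pics/side0.png

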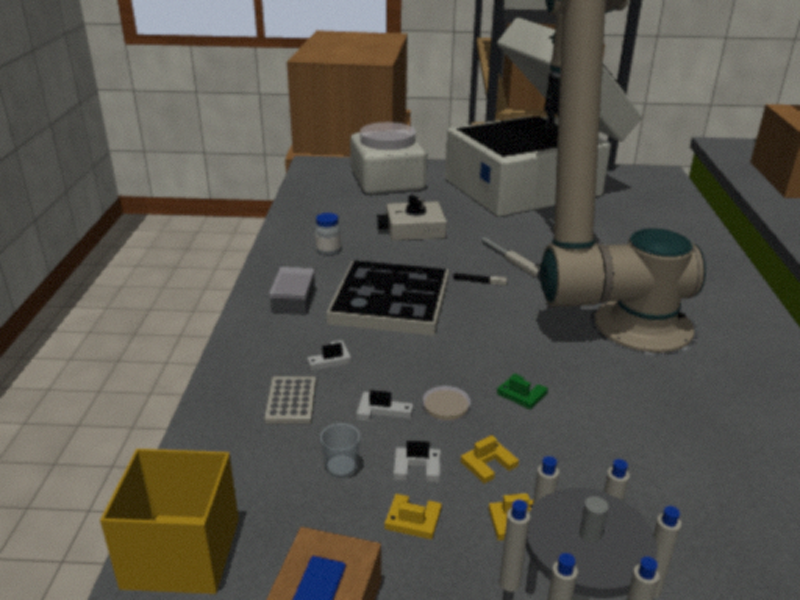

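The pictures show three real gauges (aluminium, 800×600 top view): an L at (365,228), a T at (288,282) and a fork at (217,312). Cross and Z are absent. The foam is at (480,282), and the optics head is at (670,307) with its index mark towards the lens at (668,283). The knob line points lower right. The fork look-alikes are the yellow ones and the green one.

Run:
```python
from h import *
im=grab("top","pics/raw.png"); p=im["pixels"]
f=lambda a,b,c,d,s:cv2.resize(p[b:d,a:c],None,fx=s,fy=s,interpolation=cv2.INTER_CUBIC)
A=f(120,120,260,220,4); B=f(260,130,355,225,4); C=f(395,155,465,230,5)
W=np.zeros((600,800,3),np.uint8)
cv2.imwrite("pics/c1.png",A)
D=np.zeros((380,760,3),np.uint8); D[:B.shape[0],:B.shape[1]]=B; D[:375,380+15:380+15+350]=C
cv2.imwrite("pics/c2.png",D)
# white plates
hsv=cv2.cvtColor(p,cv2.COLOR_BGR2HSV)
m=((hsv[...,2]>150)&(hsv[...,1]<45)).astype(np.uint8); m[:, :110]=0; m[:100]=0; m[230:]=0
n,l,s,c=cv2.connectedComponentsWithStats(m)
for i in range(1,n):
    if s[i,4]>60:
        print(i,s[i].tolist(),c[i].round(1).tolist(),ray(im,*c[i],0.014)[:2].round(3).tolist())
```

```text
1 [286, 100, 37, 21, 749] [304.1, 109.7] [0.801, -0.058]
2 [171, 114, 39, 27, 680] [190.1, 126.5] [0.737, 0.318]
3 [222, 131, 27, 26, 252] [233.7, 145.4] [0.676, 0.172]
4 [263, 137, 87, 85, 498] [302.8, 180.4] [0.565, -0.057]
5 [133, 154, 10, 13, 87] [137.5, 159.8] [0.622, 0.488]
6 [175, 165, 21, 10, 140] [185.3, 169.4] [0.593, 0.329]
7 [406, 171, 48, 51, 1519] [429.3, 196.1] [0.523, -0.467]
9 [178, 183, 10, 14, 103] [182.2, 189.6] [0.527, 0.336]
10 [128, 187, 21, 25, 291] [138.5, 199.1] [0.493, 0.478]
12 [175, 202, 27, 28, 566] [187.6, 215.8] [0.442, 0.315]
```

View pics/c1.png

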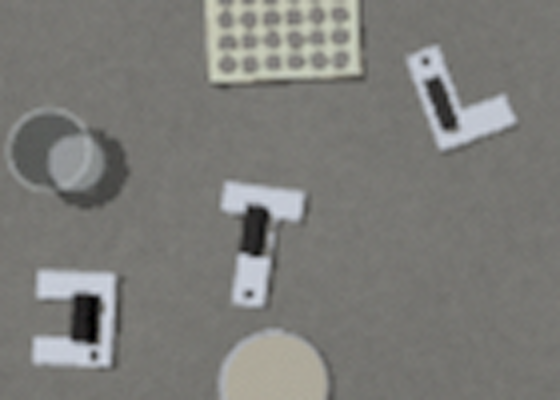

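View pics/c2.png

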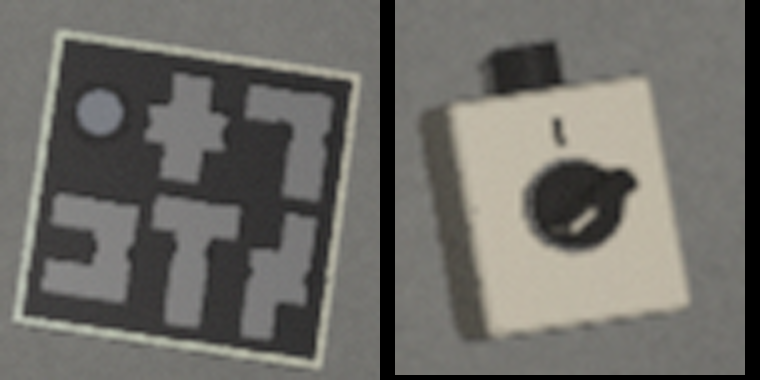

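```bash
cat > meas.py <<'E'
from h import *
S=6
def up(im,box):
    a,b,c,d=box; return cv2.resize(im["pixels"][b:d,a:c],None,fx=S,fy=S,interpolation=cv2.INTER_CUBIC)
def world(im,box,pts,z):  # pts in upsampled px
    return np.array([ray(im,box[0]+(x+.5)/S-.5,box[1]+(y+.5)/S-.5,z)[:2] for x,y in pts])*1000
def blob(mask,k=0):
    cs,_=cv2.findContours(mask.astype(np.uint8),cv2.RETR_EXTERNAL,cv2.CHAIN_APPROX_NONE)
    return sorted(cs,key=cv2.contourArea)[-1-k][:,0,:]
def bbox(W,yaw):
    c,s=np.cos(yaw),np.sin(yaw); L=W@np.array([[c,-s],[s,c]]) # local coords
    return L.min(0),L.max(0)
def tow(p,yaw):
    c,s=np.cos(yaw),np.sin(yaw); return np.array([[c,-s],[s,c]])@p
BB={"L":(-50,34,-14,52),"T":(-60,38,-33,33),"F":(-38,38,-18,46)}
def gauge(im,name,box,guess,z=.014):
    g=up(im,box); v=g.min(2)
    W=world(im,box,blob(v>165),z)
    (c,sz,a)=cv2.minAreaRect(W.astype(np.float32)); a=np.radians(a)
    yaw=min((a+k*np.pi/2 for k in range(-4,5)),key=lambda q:abs(np.angle(np.exp(1j*(q-guess)))))
    lo,hi=bbox(W,yaw); b=BB[name]
    # origin from each side
    o=[lo[0]-b[0],hi[0]-b[1],lo[1]-b[2],hi[1]-b[3]]
    org=tow(np.array([(o[0]+o[1])/2,(o[2]+o[3])/2]),yaw)
    print(name,"yaw",round(np.degrees(yaw),1),"size",(hi-lo).round(1),"exp",b[1]-b[0],b[3]-b[2],"origin",org.round(1))
    return org,yaw
E
python3 - <<'E'
from meas import *
im=grab("top")
gauge(im,"L",(218,126,254,162),np.radians(-160))
gauge(im,"T",(170,160,202,200),0)
gauge(im,"F",(124,183,154,216),0)
# foam
box=(258,132,356,228); g=up(im,box); v=g.astype(int).mean(2)
W=world(im,box,blob(g.min(2)>150),.03); c,sz,a=cv2.minAreaRect(W.astype(np.float32)); print("foam",c,sz,a)
yaw=np.radians(min((a+90*k for k in range(-3,4)),key=lambda q:abs(q+8)))
gm=((v>75)&(v<150)).astype(np.uint8); 
rim=np.zeros_like(gm); P=cv2.boxPoints(((0,0),(1,1),0))
n,l,s,cc=cv2.connectedComponentsWithStats(gm)
for i in range(1,n):
    if 1500<s[i,4]<30000 and s[i,0]>30 and s[i,1]>30:
        W=world(im,box,blob(l==i),.027); lo,hi=bbox(W,yaw)
        print(s[i].tolist(),"size",(hi-lo).round(1), end=" ")
        for nm,b in BB.items():
            if abs(hi[0]-lo[0]-(b[1]-b[0]+5))<6 and abs(hi[1]-lo[1]-(b[3]-b[2]+5))<6:
                print(nm,"home",tow(np.array([(lo[0]+hi[0]-b[0]-b[1])/2,(lo[1]+hi[1]-b[2]-b[3])/2]),yaw).round(1),end="")
        print()
print("foam yaw",np.degrees(yaw))
# head
box=(395,155,465,230); g=up(im,box); v=g.min(2)
W=world(im,box,blob(v>135),.055); c,sz,a=cv2.minAreaRect(W.astype(np.float32)); print("head",c,sz,a)
k=((v<90)).astype(np.uint8); n,l,s,cc=cv2.connectedComponentsWithStats(k)
for i in range(1,n):
    if s[i,4]>100: print("dark",s[i].tolist(),world(im,box,[cc[i]],.062).round(1))
# disc via max inscribed circle
for i in range(1,n):
    if s[i,4]>3000:
        m=cv2.morphologyEx((l==i).astype(np.uint8),cv2.MORPH_CLOSE,np.ones((25,25))); d=cv2.distanceTransform(m,cv2.DIST_L2,5); _,mx,_,loc=cv2.minMaxLoc(d); print("insc",i,mx,world(im,box,[loc],.068).round(1))
m=np.zeros_like(k); m[160:290,120:240]=1; m=(m>0)&(v>110); ins=np.zeros_like(m)
n,l,s,cc=cv2.connectedComponentsWithStats(m.astype(np.uint8))
for i in range(1,n):
    if 40<s[i,4]<3000: print("white line",s[i].tolist(),world(im,box,[cc[i]],.096).round(1))
E
```

```text
L yaw 201.9 size [83.3 65.7] exp 84 66 origin [673.3 183.6]
T yaw -6.4 size [24.2 65.1] exp 98 66 origin [602.5 327.9]
F yaw -0.7 size [76.4 63.3] exp 76 64 origin [492.2 465.7]
foam (570.0736083984375, -54.81798553466797) (225.75611877441406, 240.11488342285156) 82.54914093017578
[44, 44, 500, 487, 10236] size [233.3 241.8] 
[227, 97, 128, 168, 13256] size [89.3 66.6] L home [631. -85.]
[379, 115, 134, 177, 12970] size [89.3 71.1] L home [ 620.7 -164. ]
[126, 121, 72, 71, 3931] size [38.5 39. ] 
[71, 276, 151, 169, 16643] size [83.8 72.1] L home [531.7  -8.6]F home [524.5  -2.6]
[237, 278, 137, 204, 14924] size [105.   71.9] T home [527.  -70.2]
[372, 307, 116, 193, 12913] size [106.1  50.6] 
foam yaw -7.450859069824219
head (521.408203125, -448.09405517578125) (146.7144317626953, 126.02523803710938) 9.72127914428711
dark [101, 47, 106, 68, 5269] [[ 606.1 -416.5]]
dark [30, 128, 82, 282, 9300] [[ 506.9 -371.7]]
dark [191, 145, 10, 26, 135] [[ 567.7 -437.9]]
dark [158, 193, 132, 106, 9712] [[ 523.  -449.8]]
insc 1 29.0 [[ 607.1 -422.6]]
insc 2 18.0 [[ 503.8 -369.7]]
insc 4 52.5286865234375 [[ 521.  -445.6]]
white line [213, 253, 26, 24, 264] [[ 509.8 -436.4]]
```

Homes (mm): L (621,-164), T (527,-70), fork (524.5,-2.6), foam yaw −7.5°. Knob axis is (521,-446) with its line at about 134° and the head at 9.7°. I'm moving above the knob.

Emit:
move_arm(
  steps=[0,0,0.024,0.04,0.012,-0.01,1,0,0,0.048,0.08,0.024,-0.02,1,0,0,0.07,0.12,0.036,-0.03,1,0,0,0.094,0.16,0.048,-0.04,1,0,0,0.118,0.2,0.06,-0.05,1,0,0,0.14,0.24,0.072,-0.06,1,0,0,0.164,0.28,0.084,-0.07,1,0,0,0.188,0.32,0.096,-0.08,1,0,0,0.21,0.36,0.106,-0.09,1,0,0,0.22,0.371,0.109,-0.098,1],
  squeeze=40,
)

```text
clock: 1.2
position: [0.5255, -0.4441, 0.1491]
ee_rot: [0.0, 0.677, 0.736, 0.001]
contact_force: [0.4, 0.1, -0.5]
width: 0.0855
gripper_force: 0.0
```

Emit:
move_arm(
  steps=[0,0,0.022,0,0,0,1,0,0,0.044,0,0,0,1,0,0,0.066,0,0,0,1,0,0,0.088,0,0,0,1,0,0,0.11,0,0,0,1,0,0,0.11,0,0,-0.02,1,0,0,0.11,0,0,-0.04,1,0,0,0.11,0,0,-0.062,1,0,0,0.11,0,0,-0.062,1,0,0,0.11,0,0,-0.062,1],
)

```text
clock: 2.2
position: [0.5214, -0.4459, 0.0881]
ee_rot: [-0.0, 0.391, 0.92, 0.0]
contact_force: [-0.0, -0.9, 0.9]
width: 0.0852
gripper_force: 0.0
```

Emit:
move_arm(
  steps=[0,0,0,0,0,0,-1,0,0,0,0,0,0,-1,0,0,0,0,0,0,-1,0,0,0,0,0,0,-1,0,0,0,0,0,0,-1,0,0,0,0,0,0,-1,0,0,0,0,0,0,-1,0,0,0,0,0,0,-1,0,0,0,0,0,0,-1,0,0,0,0,0,0,-1],
  squeeze=40,
)

```text
clock: 3.2
position: [0.5206, -0.4474, 0.0891]
ee_rot: [0.0, 0.391, 0.92, -0.001]
contact_force: [-3.1, -3.5, 4.5]
width: 0.0133
gripper_force: 43.8
```

Emit:
move_arm(
  steps=[0,0,-0.02,0,0,0,-1,0,0,-0.04,0,0,0,-1,0,0,-0.06,0,0,0,-1,0,0,-0.08,0,0,0,-1,0,0,-0.1,0,0,0,-1,0,0,-0.12,0,0,0,-1,0,0,-0.14,0,0,0,-1,0,0,-0.16,0,0,0,-1,0,0,-0.18,0,0,0,-1,0,0,-0.2,0,0,0,-1],
)

```text
clock: 4.2
position: [0.5234, -0.4471, 0.0891]
ee_rot: [0.002, 0.859, 0.513, 0.001]
contact_force: [3.1, -3.0, 0.3]
width: 0.0132
gripper_force: 43.4
```

Emit:
move_arm(
  steps=[0,0,-0.02,0,0,0,-1,0,0,-0.04,0,0,0,-1,0,0,-0.06,0,0,0,-1,0,0,-0.08,0,0,0,-1,0,0,-0.1,0,0,0,-1,0,0,-0.12,0,0,0,-1,0,0,-0.14,0,0,0,-1,0,0,-0.145,0,0,0,-1,0,0,-0.145,0,0,0,-1,0,0,-0.145,0,0,0,-1],
)

```text
clock: 5.2
position: [0.5246, -0.4489, 0.0891]
ee_rot: [0.003, 0.996, 0.085, 0.003]
contact_force: [4.9, -5.8, -1.9]
width: 0.0129
gripper_force: 43.1
```

Emit:
move_arm(
  steps=[0,0,0,0,0,0,1,0,0,0,0,0,0,1,0,0,0,0,0,0,1,0,0,0,0,0,0,1,0,0,0,0,0,0.04,1,0,0,0,0,0,0.08,1,0,0,0,0,0,0.12,1,0,0,0,0,0,0.16,1,0,0,0,-0.03,0.03,0.16,1,0,0,0,-0.06,0.06,0.16,1],
)

```text
clock: 6.2
position: [0.4618, -0.3864, 0.2499]
ee_rot: [0.001, 0.996, 0.085, 0.001]
contact_force: [-0.8, 0.4, -0.5]
width: 0.0856
gripper_force: 0.0
```

Emit:
move_arm(
  steps=[0,0,0,-0.03,0.03,0,1,0,0,0,-0.06,0.06,0,1,0,0,0,-0.09,0.1,0,1,0,0,0,-0.1,0.14,0,1,0,0,0,-0.1,0.18,0,1,0,0,0,-0.1,0.22,0,1,0,0,0,-0.1,0.26,0,1,0,0,0,-0.1,0.3,0,1,0,0,0,-0.1,0.3,0,1,0,0,0,-0.1,0.3,0,1],
)

```text
clock: 7.2
position: [0.3614, -0.0854, 0.2486]
ee_rot: [0.001, 0.996, 0.087, 0.0]
contact_force: [0.2, 0.6, 0.4]
width: 0.0854
gripper_force: 0.0
```

Run:
```python
from meas import *
im=grab("top"); p=im["pixels"]
a=cv2.resize(p[155:230,395:465],None,fx=5,fy=5,interpolation=cv2.INTER_CUBIC); b=cv2.resize(p[120:220,120:260],None,fx=3,fy=3,interpolation=cv2.INTER_CUBIC)
D=np.zeros((375,790,3),np.uint8); D[:,:350]=a; D[:300,360:780]=b; cv2.imwrite("pics/k1.png",D)
for n,bx,g in(("L",(218,126,254,162),np.radians(-160)),("F",(124,183,154,216),0),("T",(170,160,202,200),0)):
    try: gauge(im,n,bx,g)
    except Exception as e: print(n,e)
print(manip.get_state()["position"])
```

```text
L yaw 201.9 size [83.3 65.7] exp 84 66 origin [673.3 183.6]
F yaw 359.3 size [76.4 63.2] exp 76 64 origin [492.1 465.6]
T yaw -6.5 size [24.1 65. ] exp 98 66 origin [602.5 327.9]
[ 0.36160719 -0.08627733  0.2485637 ]
```

View pics/k1.png

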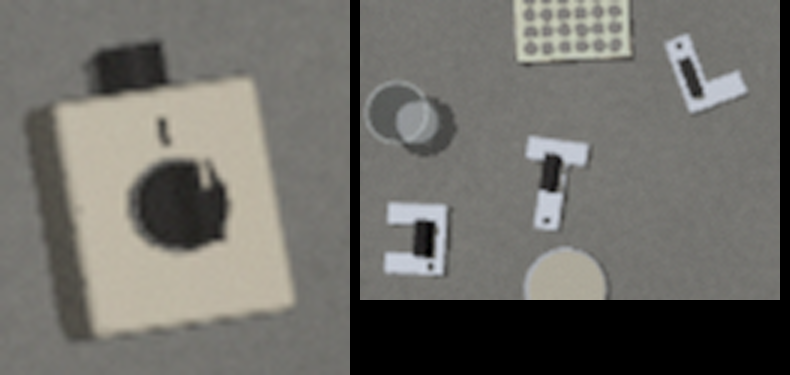

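Emit:
move_arm(
  steps=[0,0,-0.003,0.0115,0.048,0,1,0,0,-0.006,0.023,0.096,0,1,0,0,-0.009,0.0345,0.144,0,1,0,0,-0.012,0.046,0.192,0,1,0,0,-0.015,0.0575,0.24,0,1,0,0,-0.018,0.069,0.288,0,1,0,0,-0.021,0.0805,0.336,0,1,0,0,-0.024,0.092,0.384,0,1,0,0,-0.027,0.1035,0.432,0,1,0,0,-0.029,0.115,0.48,0,1],
)

```text
clock: 8.25
position: [0.4786, 0.3947, 0.2478]
ee_rot: [0.0, 1.0, -0.007, 0.0]
contact_force: [1.3, -0.1, 0.1]
width: 0.0855
gripper_force: 0.0
```

Emit:
move_arm(
  steps=[0,0,0,0.008,0.036,0,1,0,0,0,0.016,0.072,-0.01,1,0,0,0,0.016,0.072,-0.05,1,0,0,0,0.016,0.072,-0.09,1,0,0,0,0.016,0.072,-0.13,1,0,0,0,0.016,0.072,-0.17,1,0,0,0,0.016,0.072,-0.2,1,0,0,0,0.016,0.072,-0.212,1,0,0,0,0.016,0.072,-0.212,1,0,0,0,0.016,0.072,-0.212,1],
)

```text
clock: 9.25
position: [0.4942, 0.4661, 0.0373]
ee_rot: [-0.001, 1.0, -0.006, 0.001]
contact_force: [-0.8, 0.6, 0.5]
width: 0.0854
gripper_force: 0.0
```

Emit:
move_arm(
  steps=[0,0,0,0,0,0,-1,0,0,0,0,0,0,-1,0,0,0,0,0,0,-1,0,0,0,0,0,0,-1,0,0,0,0,0,0,-1,0,0,0,0,0,0,-1,0,0,0,0,0,0,-1,0,0,0,0,0,0,-1,0,0,0,0,0,0,-1,0,0,0,0,0,0,-1],
  squeeze=70,
)

```text
clock: 10.25
position: [0.4927, 0.4662, 0.037]
ee_rot: [-0.0, 1.0, -0.006, 0.0]
contact_force: [-0.7, -0.7, 5.6]
width: 0.0126
gripper_force: 71.9
```

Emit:
move_arm(
  steps=[0,0,0,0,0,0.04,-1,0,0,0,0,0,0.08,-1,0,0,-0.003,0.003,-0.045,0.1,-1,0,0,-0.006,0.006,-0.09,0.1,-1,0,0,-0.009,0.009,-0.135,0.1,-1,0,0,-0.012,0.013,-0.18,0.1,-1,0,0,-0.015,0.016,-0.225,0.1,-1,0,0,-0.017,0.019,-0.27,0.1,-1,0,0,-0.019,0.022,-0.315,0.1,-1,0,0,-0.019,0.025,-0.36,0.1,-1],
)

```text
clock: 11.25
position: [0.5168, 0.1043, 0.1355]
ee_rot: [0.0, 0.998, -0.066, -0.001]
contact_force: [1.0, -0.1, -1.8]
width: 0.0125
gripper_force: 70.9
```

Emit:
move_arm(
  steps=[0,0,0,0.003,-0.04,0,-1,0,0,0,0.006,-0.08,0,-1,0,0,0,0.0075,-0.1,0,-1,0,0,0,0.0075,-0.1086,0,-1,0,0,0,0.0075,-0.1086,-0.02,-1,0,0,0,0.0075,-0.1086,-0.04,-1,0,0,0,0.0075,-0.1086,-0.052,-1,0,0,0,0.0075,-0.1086,-0.052,-1,0,0,0,0.0075,-0.1086,-0.052,-1,0,0,0,0.0075,-0.1086,-0.052,-1],
)

```text
clock: 12.25
position: [0.5258, -0.0023, 0.0851]
ee_rot: [0.0, 0.998, -0.065, 0.001]
contact_force: [0.4, -0.0, -2.5]
width: 0.013
gripper_force: 70.9
```

Run:
```python
from meas import *
s=manip.get_state(); print(s["position"],s["ee_rot"],s["contact_force"],s["width"])
for n,b in(("side",(190,150,320,230)),("top",(255,130,355,230))):
    im=grab(n); p=im["pixels"]; cv2.imwrite(f"pics/f_{n}.png",cv2.resize(p[b[1]:b[3],b[0]:b[2]],None,fx=5,fy=5,interpolation=cv2.INTER_CUBIC))
```

```text
[ 0.52575886 -0.00230592  0.08510904] [ 7.57657385e-05  9.97874085e-01 -6.51658922e-02  8.43765360e-04] [ 0.40605631 -0.02414713 -2.45886126] 0.013007812961201997
```

View pics/f_side.png

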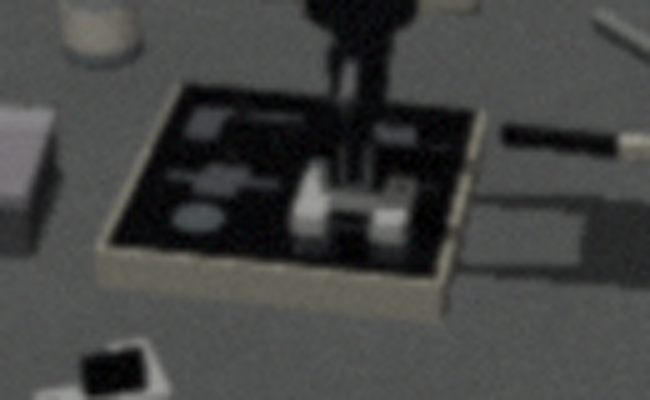

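Emit:
move_arm(
  steps=[0,0,0,0,0,-0.004,-1,0,0,0,0,0,-0.008,-1,0,0,0,0,0,-0.01,-1,0,0,0,0,0,-0.012,-1,0,0,0,0,0,-0.014,-1,0,0,0,0,0,-0.016,-1,0,0,0,0,0,-0.018,-1,0,0,0,0,0,-0.018,-1,0,0,0,0,0,-0.018,-1,0,0,0,0,0,-0.018,-1],
)

```text
clock: 13.35
position: [0.525, -0.0027, 0.0664]
ee_rot: [0.0, 0.998, -0.065, 0.0]
contact_force: [0.2, -1.5, -1.7]
width: 0.0127
gripper_force: 71.0
```

Emit:
move_arm(
  steps=[0,0,0,0,0,-0.002,-1,0,0,0,0,0,-0.004,-1,0,0,0,0,0,-0.006,-1,0,0,0,0,0,-0.007,-1,0,0,0,0,0,-0.008,-1,0,0,0,0,0,-0.009,-1,0,0,0,0,0,-0.01,-1,0,0,0,0,0,-0.011,-1,0,0,0,0,0,-0.012,-1,0,0,0,0,0,-0.012,-1],
)

```text
clock: 14.35
position: [0.5265, -0.003, 0.0569]
ee_rot: [0.0, 0.998, -0.065, 0.002]
contact_force: [-1.5, -1.1, 15.6]
width: 0.0124
gripper_force: 73.6
```

Emit:
move_arm(
  steps=[0,0,0,0,0,0,0.2,0,0,0,0,0,0,0.2,0,0,0,0,0,0,0.2,0,0,0,0,0,0,0.2,0,0,0,0,0,0,0.2,0,0,0,0,0,0.04,0.2,0,0,0,0,0,0.08,0.2,0,0,0,0,0,0.12,0.2,0,0,0,0,0,0.12,0.2,0,0,0,0,0,0.12,0.2],
)

```text
clock: 15.35
position: [0.5253, -0.0026, 0.175]
ee_rot: [0.0, 0.998, -0.065, 0.001]
contact_force: [-0.1, -0.7, -0.8]
width: 0.0512
gripper_force: 0.0
```

```bash
cat >> meas.py <<'E'
def tg(im,box=(165,155,207,205),guess=-.11):
    v=up(im,box).min(2); cs,_=cv2.findContours((v>165).astype(np.uint8),cv2.RETR_EXTERNAL,cv2.CHAIN_APPROX_NONE)
    W=np.vstack([world(im,box,c[:,0,:],.014) for c in cs if cv2.contourArea(c)>800])
    a=np.radians(cv2.minAreaRect(W.astype(np.float32))[2]); yaw=min((a+k*np.pi/2 for k in range(-4,5)),key=lambda q:abs(q-guess))
    lo,hi=bbox(W,yaw); print("T yaw",np.degrees(yaw).round(1),"size",(hi-lo).round(1),"origin",tow(np.array([(lo[0]+hi[0]+22)/2,(lo[1]+hi[1])/2]),yaw).round(1))
E
python3 - <<'E'
from meas import *
print(manip.get_state()["position"])
im=grab("top"); tg(im)
try: gauge(im,"L",(218,126,254,162),np.radians(-160))
except Exception as e: print(e)
s=grab("side")["pixels"]; cv2.imwrite("pics/s1.png",cv2.resize(s[150:230,190:320],None,fx=5,fy=5,interpolation=cv2.INTER_CUBIC))
E
```

```text
[ 0.52534216 -0.00258083  0.17504931]
T yaw -6.5 size [97.4 64.9] origin [566.  332.1]
L yaw -157.7 size [83. 65.] exp 84 66 origin [673.1 183.7]
```

View pics/s1.png

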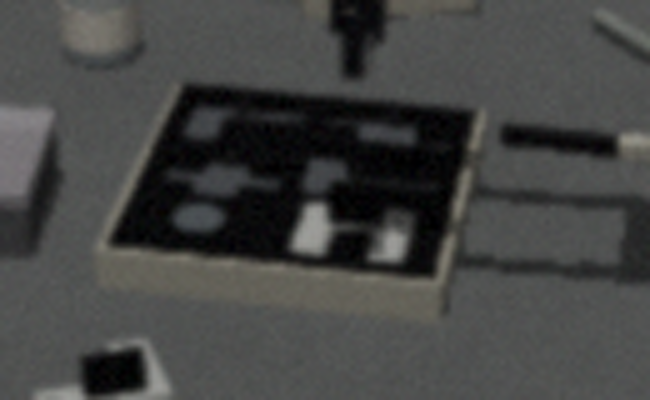

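The fork lies flush in its cutout: bright plate at (350,230) with no raised edge. Now the T.

Emit:
move_arm(
  steps=[0,0,0,0.006,0.048,0,0.2,0,0,0,0.012,0.096,0,0.2,0,0,0,0.018,0.144,0,0.2,0,0,0,0.024,0.192,0,0.2,0,0,0,0.03,0.24,0,0.2,0,0,0.003,0.036,0.288,0,0.2,0,0,0.003,0.0415,0.3346,0,0.2,0,0,0.003,0.0415,0.3346,-0.02,0.2,0,0,0.003,0.0415,0.3346,-0.05,0.2,0,0,0.003,0.0415,0.3346,-0.09,0.2],
)

```text
clock: 16.45
position: [0.5664, 0.3329, 0.0826]
ee_rot: [-0.0, 0.998, -0.055, 0.0]
contact_force: [1.5, 1.1, 0.1]
width: 0.051
gripper_force: 0.0
```

Emit:
move_arm(
  steps=[0,0,0,0,0,-0.03,0.2,0,0,0,0,0,-0.048,0.2,0,0,0,0,0,-0.048,0.2,0,0,0,0,0,-0.048,-1,0,0,0,0,0,-0.048,-1,0,0,0,0,0,-0.048,-1,0,0,0,0,0,-0.048,-1,0,0,0,0,0,-0.048,-1,0,0,0,0,0,-0.048,-1,0,0,0,0,0,-0.048,-1],
)

```text
clock: 17.45
position: [0.5673, 0.3323, 0.0377]
ee_rot: [-0.001, 0.998, -0.056, 0.001]
contact_force: [0.1, 0.3, 6.4]
width: 0.0125
gripper_force: 71.2
```

Emit:
move_arm(
  steps=[0,0,0,0,0,0.04,-1,0,0,0,0,0,0.08,-1,0,0,0,-0.004,-0.045,0.1,-1,0,0,0,-0.009,-0.09,0.1,-1,0,0,0,-0.013,-0.135,0.1,-1,0,0,-0.003,-0.018,-0.18,0.1,-1,0,0,-0.003,-0.022,-0.225,0.1,-1,0,0,-0.003,-0.026,-0.27,0.1,-1,0,0,-0.003,-0.031,-0.315,0.1,-1,0,0,-0.003,-0.035,-0.36,0.1,-1],
)

```text
clock: 18.45
position: [0.5304, -0.0295, 0.136]
ee_rot: [-0.0, 0.998, -0.065, -0.0]
contact_force: [1.7, -1.0, -2.0]
width: 0.0129
gripper_force: 70.2
```

Emit:
move_arm(
  steps=[0,0,0,-0.004,-0.0422,0,-1,0,0,0,-0.004,-0.0422,0,-1,0,0,0,-0.004,-0.0422,-0.02,-1,0,0,0,-0.004,-0.0422,-0.04,-1,0,0,0,-0.004,-0.0422,-0.052,-1,0,0,0,-0.004,-0.0422,-0.056,-1,0,0,0,-0.004,-0.0422,-0.06,-1,0,0,0,-0.004,-0.0422,-0.065,-1,0,0,0,-0.004,-0.0422,-0.07,-1,0,0,0,-0.004,-0.0422,-0.07,-1],
)

```text
clock: 19.45
position: [0.5278, -0.0708, 0.0664]
ee_rot: [0.001, 0.998, -0.065, 0.0]
contact_force: [-0.1, -2.9, -1.2]
width: 0.0127
gripper_force: 70.3
```

Free entry again. I'll press, then release and rise.

Emit:
move_arm(
  steps=[0,0,0,0,0,-0.002,-1,0,0,0,0,0,-0.004,-1,0,0,0,0,0,-0.006,-1,0,0,0,0,0,-0.007,-1,0,0,0,0,0,-0.008,-1,0,0,0,0,0,-0.009,-1,0,0,0,0,0,-0.01,-1,0,0,0,0,0,-0.011,-1,0,0,0,0,0,-0.012,-1,0,0,0,0,0,-0.012,-1],
)

```text
clock: 20.45
position: [0.5292, -0.0708, 0.0577]
ee_rot: [0.001, 0.998, -0.066, 0.002]
contact_force: [-3.1, -1.4, 18.5]
width: 0.0126
gripper_force: 73.3
```

Emit:
move_arm(
  steps=[0,0,0,0,0,0,0.2,0,0,0,0,0,0,0.2,0,0,0,0,0,0,0.2,0,0,0,0,0,0,0.2,0,0,0,0,0,0,0.2,0,0,0,0,0,0.04,0.2,0,0,0,0,0,0.08,0.2,0,0,0,0,0,0.12,0.2,0,0,0,0,0,0.12,0.2,0,0,0,0,0,0.12,0.2],
)

```text
clock: 21.45
position: [0.5278, -0.0702, 0.175]
ee_rot: [0.0, 0.998, -0.065, 0.001]
contact_force: [-1.3, 0.1, -0.3]
width: 0.0513
gripper_force: 0.0
```

Run:
```python
from meas import *
print(manip.get_state()["position"])
im=grab("top"); gauge(im,"L",(218,126,254,162),np.radians(-160))
```

```text
[ 0.52781473 -0.07022185  0.17503881]
L yaw 202.2 size [83.4 65.6] exp 84 66 origin [673.2 183.6]
```

Emit:
move_arm(
  steps=[0,0,0.02,0.021,0.036,0,0.2,0,0,0.04,0.042,0.072,0,0.2,0,0,0.06,0.063,0.108,0,0.2,0,0,0.082,0.084,0.144,0,0.2,0,0,0.082,0.105,0.18,0,0.2,0,0,0.082,0.126,0.216,0,0.2,0,0,0.082,0.1463,0.2538,0,0.2,0,0,0.082,0.1463,0.2538,-0.02,0.2,0,0,0.082,0.1463,0.2538,-0.05,0.2,0,0,0.082,0.1463,0.2538,-0.09,0.2],
)

```text
clock: 22.5
position: [0.6738, 0.1843, 0.0823]
ee_rot: [0.0, 0.982, 0.191, -0.0]
contact_force: [0.3, -0.5, -0.9]
width: 0.0509
gripper_force: 0.0
```

Emit:
move_arm(
  steps=[0,0,0,0,0,-0.03,0.2,0,0,0,0,0,-0.048,0.2,0,0,0,0,0,-0.048,0.2,0,0,0,0,0,-0.048,-1,0,0,0,0,0,-0.048,-1,0,0,0,0,0,-0.048,-1,0,0,0,0,0,-0.048,-1,0,0,0,0,0,-0.048,-1,0,0,0,0,0,-0.048,-1,0,0,0,0,0,-0.048,-1],
)

```text
clock: 23.5
position: [0.6746, 0.1837, 0.0377]
ee_rot: [0.0, 0.982, 0.191, 0.001]
contact_force: [0.1, -1.3, 6.3]
width: 0.0126
gripper_force: 71.0
```

Emit:
move_arm(
  steps=[0,0,0,0,0,0.04,-1,0,0,0,0,0,0.08,-1,0,0,0.02,-0.004,-0.03,0.1,-1,0,0,0.04,-0.009,-0.06,0.1,-1,0,0,0.06,-0.013,-0.09,0.1,-1,0,0,0.08,-0.018,-0.12,0.1,-1,0,0,0.1,-0.022,-0.15,0.1,-1,0,0,0.12,-0.026,-0.18,0.1,-1,0,0,0.14,-0.031,-0.21,0.1,-1,0,0,0.16,-0.035,-0.24,0.1,-1],
)

```text
clock: 24.5
position: [0.6377, -0.0573, 0.1356]
ee_rot: [-0.001, 0.767, 0.642, -0.0]
contact_force: [0.1, -0.0, -1.8]
width: 0.0127
gripper_force: 70.0
```

Emit:
move_arm(
  steps=[0,0,0.02,-0.003,-0.015,0,-1,0,0,0.04,-0.005,-0.03,0,-1,0,0,0.06,-0.007,-0.045,0,-1,0,0,0.08,-0.009,-0.06,0,-1,0,0,0.1,-0.011,-0.075,0,-1,0,0,0.12,-0.014,-0.09,0,-1,0,0,0.14,-0.0176,-0.1076,0,-1,0,0,0.16,-0.0176,-0.1076,0,-1,0,0,0.18,-0.0176,-0.1076,0,-1,0,0,0.2,-0.0176,-0.1076,0,-1],
)

```text
clock: 25.5
position: [0.6205, -0.1639, 0.1356]
ee_rot: [-0.001, 0.243, 0.97, 0.0]
contact_force: [1.0, 0.1, -2.0]
width: 0.0122
gripper_force: 70.0
```

Emit:
move_arm(
  steps=[0,0,0.02,0,0,0,-1,0,0,0.04,0,0,0,-1,0,0,0.058,0,0,0,-1,0,0,0.058,0,0,-0.02,-1,0,0,0.058,0,0,-0.04,-1,0,0,0.058,0,0,-0.052,-1,0,0,0.058,0,0,-0.052,-1,0,0,0.058,0,0,-0.052,-1,0,0,0.058,0,0,-0.052,-1,0,0,0.058,0,0,-0.052,-1],
)

```text
clock: 26.5
position: [0.6219, -0.1642, 0.0854]
ee_rot: [0.001, 0.065, 0.998, -0.0]
contact_force: [-0.4, 0.3, -0.1]
width: 0.0121
gripper_force: 70.0
```

Run:
```python
from meas import *
s=manip.get_state(); print(s["position"],s["ee_rot"],s["contact_force"],s["width"])
P=[]
for n,b,f in(("top",(260,130,350,225),4),("side",(200,150,300,220),4)):
    im=grab(n); P.append(cv2.resize(im["pixels"][b[1]:b[3],b[0]:b[2]],None,fx=f,fy=f,interpolation=cv2.INTER_CUBIC))
D=np.zeros((400,780,3),np.uint8); D[:380,:360]=P[0]; D[:280,370:770]=P[1]; cv2.imwrite("pics/L1.png",D)
```

```text
[ 0.62185275 -0.16422959  0.08539049] [ 9.53665749e-04  6.54773165e-02  9.97853574e-01 -2.39062010e-04] [-0.40312725  0.27875579 -0.0852603 ] 0.012142553393610958
```

View pics/L1.png

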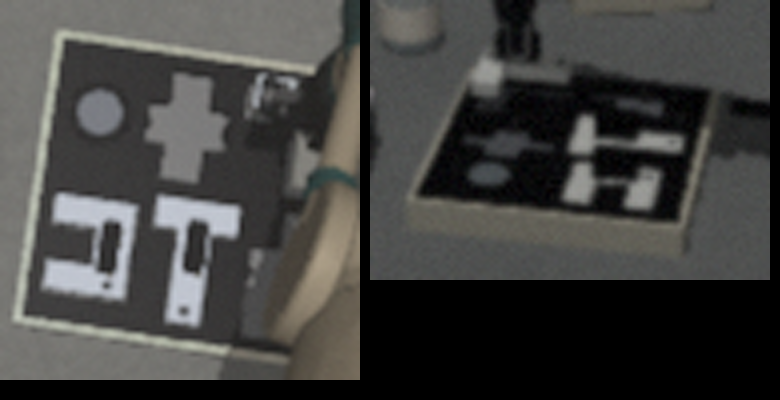

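T at (195,255) and the fork at (100,245) sit flush in their cutouts. The L is held above its own cutout, with the short leg towards the foam's +x and +y corner. Lowering it now.

Emit:
move_arm(
  steps=[0,0,0,0,0,-0.004,-1,0,0,0,0,0,-0.008,-1,0,0,0,0,0,-0.01,-1,0,0,0,0,0,-0.012,-1,0,0,0,0,0,-0.014,-1,0,0,0,0,0,-0.016,-1,0,0,0,0,0,-0.018,-1,0,0,0,0,0,-0.018,-1,0,0,0,0,0,-0.018,-1,0,0,0,0,0,-0.018,-1],
)

```text
clock: 27.6
position: [0.6214, -0.1646, 0.0665]
ee_rot: [0.0, 0.065, 0.998, -0.0]
contact_force: [0.5, -3.5, 0.1]
width: 0.0126
gripper_force: 70.1
```

Emit:
move_arm(
  steps=[0,0,0,0,0,-0.002,-1,0,0,0,0,0,-0.004,-1,0,0,0,0,0,-0.006,-1,0,0,0,0,0,-0.007,-1,0,0,0,0,0,-0.008,-1,0,0,0,0,0,-0.009,-1,0,0,0,0,0,-0.01,-1,0,0,0,0,0,-0.011,-1,0,0,0,0,0,-0.012,-1,0,0,0,0,0,-0.012,-1],
)

```text
clock: 28.6
position: [0.6225, -0.1644, 0.0577]
ee_rot: [0.002, 0.065, 0.998, -0.001]
contact_force: [-2.3, -1.6, 15.3]
width: 0.0128
gripper_force: 72.4
```

Emit:
move_arm(
  steps=[0,0,0,0,0,0,0.2,0,0,0,0,0,0,0.2,0,0,0,0,0,0,0.2,0,0,0,0,0,0,0.2,0,0,0,0,0,0,0.2,0,0,0,0,0,0.04,0.2,0,0,0,0,0,0.08,0.2,0,0,0,0,0,0.12,0.2,0,0,0,0,0,0.16,0.2,0,0,0,0,0,0.2,0.2],
)

```text
clock: 29.6
position: [0.6209, -0.1638, 0.2558]
ee_rot: [-0.0, 0.065, 0.998, 0.0]
contact_force: [0.6, 0.2, -0.5]
width: 0.0514
gripper_force: 0.0
```

Emit:
move_arm(
  steps=[0,0,0,-0.02,0.04,0,0.2,0,0,0,-0.04,0.08,0,0.2,0,0,0,-0.06,0.12,0,0.2,0,0,0,-0.08,0.16,0,0.2,0,0,0,-0.1,0.2,0,0.2,0,0,0,-0.12,0.24,0,0.2,0,0,0,-0.14,0.28,0,0.2,0,0,0,-0.16,0.32,0,0.2,0,0,0,-0.18,0.36,0,0.2,0,0,0,-0.2,0.4,0,0.2],
)

```text
clock: 30.6
position: [0.42, 0.2375, 0.2543]
ee_rot: [0.0, 0.066, 0.998, 0.0]
contact_force: [0.9, -0.6, -0.7]
width: 0.0514
gripper_force: 0.0
```

Run:
```python
from meas import *
s=manip.get_state(); print(s["position"],s["contact_force"])
P=[]
for n,b,f in(("top",(255,130,465,230),3.7),("side",(185,140,325,215),4)):
    im=grab(n); P.append(cv2.resize(im["pixels"][b[1]:b[3],b[0]:b[2]],None,fx=f,fy=f,interpolation=cv2.INTER_CUBIC))
    if n=="top":
        gauge(im,"L",(320,145,352,190),-.13,.034); gauge(im,"F",(262,172,297,212),-.13,.034); tg(im,(295,172,323,215))
        p=im["pixels"]; v=up(im,(395,155,465,230)).min(2)
h=[p.shape[0] for p in P]; D=np.zeros((sum(h),800,3),np.uint8); D[:h[0],:P[0].shape[1]]=P[0]; D[h[0]:,:P[1].shape[1]]=P[1]
print(D.shape); cv2.imwrite("pics/end.png",D[:, :800][:700]) if sum(h)<=600 else cv2.imwrite("pics/end.png",cv2.resize(D,(int(800*600/sum(h)),600)))
```

```text
[0.42000524 0.23746855 0.25432704] [ 0.87442942 -0.55065288 -0.68873424]
L yaw -6.9 size [83.  63.4] exp 84 66 origin [ 624.  -164.1]
F yaw 352.9 size [75.3 62.8] exp 76 64 origin [525.9  -2.4]
T yaw -7.3 size [98.2 65.3] origin [529.  -73.3]
(670, 800, 3)
```

View pics/end.png

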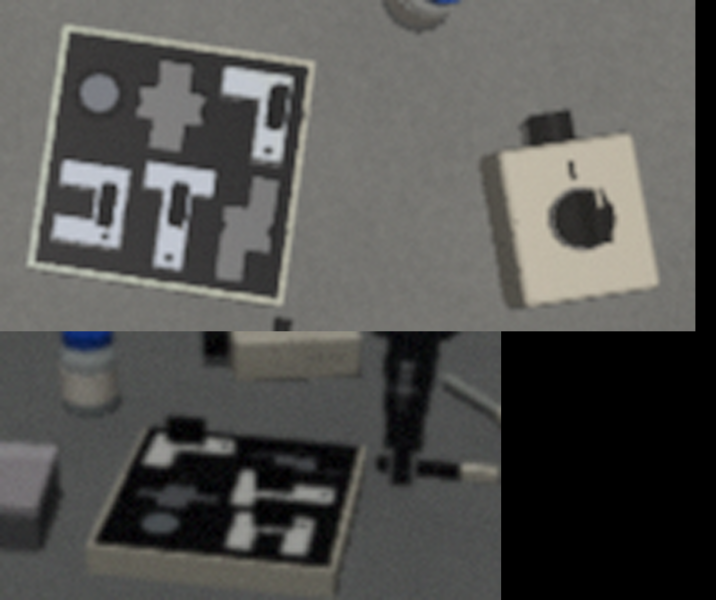

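All three gauges sit flush: L at (260,110), T at (178,215) and fork at (92,205). The knob's line at (603,198) runs parallel to the index direction, and the gripper is clear of everything. Handing in.

```bash
python3 -c "
from rig import manip
print(manip.sign_off())"
```

```text
the job is handed in; nothing more can be done
None
```

I turned the focus knob to its index mark and pressed the three gauges present (fork, T and L) flush into their cutouts, moved the arm clear and handed the job in at about 31 s; sign-off returned no verdict.

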